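Run a fingertip along the flip-top vials to shut their lids

TASK

Four flip-top sample vials stand open in a white rack. Starting at the rack end with the carrying tab, run a fingertip along the row with light contact, so that the hinged lids tip over and shut one after another from the tab end to the plain end, until all four lie flat on their vials. Touch and push only: do not lift, tip or shove the rack, do not lean hard on the vials, and leave the other things where they stand; finish with the hand clear.

Things in the scene. Friction and masses are not known exactly. Their poses are not given: they have to be found in the camera images.
- rack: Loose white plastic rack, about 0.9 kg with its vials, 200 mm long (its x), 50 mm wide (its y); plates reach up to 47 mm, the vial mouths to 70 mm. Origin: centre of the underside; z up. A flat carrying tab with a finger hole (40 mm wide, 42 to 47 mm high) sticks out 34 mm at the -x end, up to x = -134 mm: the tab end; the +x end is plain. The four clear 30 mm wide vials stand at x = -69, -23, 23, 69 mm (y = 0).
- lid1 (a joint): Opening angle of the first lid counted from the tab end (rad): 0 = flat shut, 1.57 = upright, 2.1 = its stop, leaning back towards the tab end. The stiff hinge stays where it is left (0.012 N m, about 0.4 N at the tip), starts at 1.3 to 1.9. The lid is a white disc 30 mm across and 4 mm thick with a 5 mm thumb lip, 35 mm from hinge to lip.
- lid1_tip (a point): Upper edge of the thumb lip of the first lid, 35 mm from its hinge; moves with the lid; when shut it is 74 mm above the rack's underside, which is the height of the flat top of a shut lid, and points to the plain end (+x of the rack).
- lid1_hinge (a point): Hinge line (parallel to the rack's y) of the first lid, on the tab side of its vial, 70 mm above the rack's underside, at x = -84 mm in the rack's frame, y = 0.
- lid2 (a joint): Opening angle of the second lid counted from the tab end (rad): 0 = flat shut, 1.57 = upright, 2.1 = its stop, leaning back towards the tab end. The stiff hinge stays where it is left (0.012 N m, about 0.4 N at the tip), starts at 1.3 to 1.9. The lid is a white disc 30 mm across and 4 mm thick with a 5 mm thumb lip, 35 mm from hinge to lip.
- lid2_tip (a point): Upper edge of the thumb lip of the second lid, 35 mm from its hinge; moves with the lid; when shut it is 74 mm above the rack's underside, which is the height of the flat top of a shut lid, and points to the plain end (+x of the rack).
- lid2_hinge (a point): Hinge line (parallel to the rack's y) of the second lid, on the tab side of its vial, 70 mm above the rack's underside, at x = -38 mm in the rack's frame, y = 0.
- lid3 (a joint): Opening angle of the third lid counted from the tab end (rad): 0 = flat shut, 1.57 = upright, 2.1 = its stop, leaning back towards the tab end. The stiff hinge stays where it is left (0.012 N m, about 0.4 N at the tip), starts at 1.3 to 1.9. The lid is a white disc 30 mm across and 4 mm thick with a 5 mm thumb lip, 35 mm from hinge to lip.
- lid3_tip (a point): Upper edge of the thumb lip of the third lid, 35 mm from its hinge; moves with the lid; when shut it is 74 mm above the rack's underside, which is the height of the flat top of a shut lid, and points to the plain end (+x of the rack).
- lid3_hinge (a point): Hinge line (parallel to the rack's y) of the third lid, on the tab side of its vial, 70 mm above the rack's underside, at x = 8 mm in the rack's frame, y = 0.
- lid4 (a joint): Opening angle of the last lid counted from the tab end (rad): 0 = flat shut, 1.57 = upright, 2.1 = its stop, leaning back towards the tab end. The stiff hinge stays where it is left (0.012 N m, about 0.4 N at the tip), starts at 1.3 to 1.9. The lid is a white disc 30 mm across and 4 mm thick with a 5 mm thumb lip, 35 mm from hinge to lip.
- lid4_tip (a point): Upper edge of the thumb lip of the last lid, 35 mm from its hinge; moves with the lid; when shut it is 74 mm above the rack's underside, which is the height of the flat top of a shut lid, and points to the plain end (+x of the rack).
- lid4_hinge (a point): Hinge line (parallel to the rack's y) of the last lid, on the tab side of its vial, 70 mm above the rack's underside, at x = 54 mm in the rack's frame, y = 0.
- vial_a: Bystander: loose clear vial with a blue screw cap, 31 mm wide, 67 mm tall, beside the rack (+y side). Origin: centre of its underside. Leave it alone.
- vial_b: Bystander: loose clear vial with a white screw cap, 31 mm wide, 67 mm tall, beside the rack (-y side). Origin: centre of its underside. Leave it alone.
- cap_a: Bystander: loose blue screw cap lying flat, 30 mm wide, 12 mm high, beside the rack. Origin: centre of its underside. Leave it alone.
- jar: Bystander: jar, 64 mm wide, 75 mm tall, on the right. Origin: centre of its underside. Leave it alone.
- vessel_a: Bystander: loose steel digestion vessel, 72 mm wide, 110 mm tall, on the right. Origin: centre of its underside. Leave it alone.
- wash_bottle: Bystander: white bottle, 72 mm wide, 165 mm tall, on the left. Origin: centre of its underside. Leave it alone.
- pen: Bystander: marker pen lying flat, 133 mm long, left of the rack. Origin: centre of its underside. Leave it alone.
Mind the look-alikes: they are no part of the job. What is shaped like the rack but brown or yellow is not meant.

How it is judged:
On the way, in this order (a step that is already met when the one before it is completed fails the run):
1. the first lid from the tab end is tipped over, nearly shut (value of joint lid1 below 0.3 rad), for 0.05 s.
2. the second lid from the tab end is tipped over, nearly shut (value of joint lid2 below 0.3 rad), for 0.05 s.
3. the third lid from the tab end is tipped over, nearly shut (value of joint lid3 below 0.3 rad), for 0.05 s.
4. the last lid from the tab end is tipped over, nearly shut (value of joint lid4 below 0.3 rad), for 0.05 s.
At the end, for the whole second after the job is handed in: All four lids are shut within 0.12 rad (about 4 mm at the lip); the rack stands level, at rest and within 20 mm of where it was; every bystander is within 30 mm of where it was (value of joint each of lid1, lid2, lid3, lid4 below 0.12 rad and distance of rack from where it was at the start of the episode below 0.02 m and angle between rack's own z axis and vertical below 0.05 rad and linear speed of rack below 0.01 m/s and distance of each of vial_a, vial_b, cap_a, jar, vessel_a, wash_bottle, pen from where it was at the start of the episode below 0.03 m); the robot touches nothing.
It fails at once if the rack is lifted or tipped (height (world z) of rack above 0.008 m or angle between rack's own z axis and vertical above 0.12 rad).
It fails at once if the rack is shoved away (over 30 mm) (distance of rack from where it was at the start of the episode above 0.03 m).
It fails at once if the vials are leaned on hard (over 40 N) (contact force between any of the arm, the fingers and rack above 40 N).
It fails at once if a bystander is moved over 30 mm, lifted or knocked over (distance of any of vial_a, vial_b, cap_a, jar, vessel_a, wash_bottle, pen from where it was at the start of the episode above 0.03 m or angle between any of vial_a, vial_b, cap_a, jar, vessel_a, wash_bottle, pen's own z axis and vertical above 0.5 rad).
It also fails if it takes over 42 s, if anything falls off the work surface, if the arm or the gripper's body presses on something with over 40 N, if the wrist force passes 120 N, or if a joint passes its speed limit or range.

ROBOT

A 6-joint arm with a two-finger parallel gripper is mounted at the origin on the work surface. World frame = base frame: x ahead of the robot, y to its left, z up, the work surface at z = 0. Lengths are in m, angles in rad, forces in N, time in s.
With the tool pointing down it reaches from about 0.35 to 0.975 m from the base axis. Payload 7.1 kg.
Tool frame: the origin (TCP) lies midway between the tips of the shut fingers; the grasp point (between the pads) lies 19 mm behind it; z points along the fingers, x is the direction in which the jaws open and shut, and the axes are right-handed (so a half turn about z gives the same grasp; the last joint's range is limited). The gripper opens to 88 mm and grips with 3 to 60 N. Pads are 20 mm wide; open, the fingers measure 115 mm over their backs; the gripper's body (75 mm by 178 mm) begins 61 mm behind the grasp point.
Start: joints at [-1.153, 0.423, 1.63, -0, 1.089, -0.019], TCP at [0.264, -0.566, 0.223] pointing down, gripper open.
Joint ranges: [-3, 3], [-0.9, 2.11], [0.09, 2.58], [-1.31, 4.45], [0.11, 2.69], [-2.54, 2.54]. Speed limits (rad/s): [2.39, 2.39, 3.01, 3.14, 3.14, 3.14].

INTERFACE

Orientations are given as a unit quaternion [w, x, y, z].
In Python, from station import move_pose, movel, movej, command_gripper, wait, inverse_kinematics, read_camera, camera_info, MotionError, job_done, get_time, get_joint_pos, get_qvel, get_effort, get_tcp_pos, get_ee_rot, get_ft_force, get_ft_torque, get_grip_width gives the robot as it stands. Calls block until the motion is done:
- move_pose(position, orientation): joint-space move of the TCP to a pose.
- movel(position, frame=None, v=0.15, until_force=None): straight line of the TCP; frame=None keeps the orientation; v is the mean speed in m/s. With until_force (N) it stops when the force on the tool has changed by that much, and returns True; else False.
- movej(angles): joint-space move.
- command_gripper(opening): opening from 0.0 (shut) to 1.0 (fully open); the grip force is fixed at half the most; returns when the fingers have stopped.
- wait(seconds).
- inverse_kinematics(position, orientation): joint angles nearest the present ones, or None.
- read_camera(name): name is "scene" or "side" or "wrist"; returns the picture (420x560x3 uint8, red, green, blue); there is no depth.
- camera_info(name): a dict with "intrinsics" (3x3 intrinsics, pixels), "T" (4x4, takes a point from camera to world coordinates); the wrist camera has in their place "tool_from_camera" (4x4, takes a point from camera to tool coordinates, whose origin is the TCP and whose axes are the tool frame's). Camera axes: x right, y up, looking along -z (the intrinsics and any distortion apply to the point x, -y, -z); pixel columns grow to the right and rows downward; lengths in m; the calibration is good to about 2 mm. A picture is of the moment at which its call begins: read the wrist's pose just before it. camera_info takes no time and is no camera call.
A pose or a line that the arm cannot do raises MotionError and nothing moves.
- job_done(): hands the job in, once; it reports no verdict.
Readings, each from a call of its own:
- get_time(): time.
- get_joint_pos(): joint angles.
- get_qvel(): joint speeds.
- get_effort(): joint torques, N m.
- get_tcp_pos(): TCP position.
- get_ee_rot(): TCP orientation.
- get_ft_force(): force on the tool from outside, world axes, zero at the start.
- get_ft_torque(): the same for the moment, N m.
- get_grip_width(): opening from 0.0 (shut) to 1.0 (fully open).
Only numpy, scipy, OpenCV 4.12 (cv2) and the standard library are available. Lean on these libraries where they do the work, as an engineer would, in place of code of your own. Each camera call takes 0.05 s, during which the arm holds its last target. There are 200 camera calls.

## Working session

There is one attempt and no reset: what is moved stays moved. The work goes in short steps, each a Python script; the robot and the scene stay as the last script left them, time stands still between calls to the robot, and variables do not carry over. Pictures are saved under pics/ and viewed, about 8 in all and at most 12, crops included, and the job is handed in when it is done.

```bash
mkdir -p pics
cat > h.py <<'E'
import numpy as np, cv2
from station import *
def snap(n,f): 
    im=read_camera(n); cv2.imwrite('pics/'+f,im[:,:,::-1]); return im
def ray(n,u,v):
    c=camera_info(n);K=np.array(c['intrinsics']);T=np.array(c['T'])
    d=np.linalg.inv(K)@[u,v,1]; d=T[:3,:3]@[d[0],-d[1],-d[2]]
    return T[:3,3],d
def onplane(n,u,v,z):
    o,d=ray(n,u,v); return o+d*(z-o[2])/d[2]
def proj(n,p):
    c=camera_info(n);K=np.array(c['intrinsics']);T=np.linalg.inv(np.array(c['T']))
    q=T[:3,:3]@np.array(p)+T[:3,3]; r=K@[q[0],-q[1],-q[2]]; return r[:2]/r[2]
E
python3 - <<'E'
from h import *
a=snap('scene','s0.png');b=snap('side','d0.png')
for n in('scene','side'):
    c=camera_info(n);print(n,{k:(np.round(v,3).tolist() if k in('T','intrinsics') else v) for k,v in c.items()})
print(camera_info('wrist'),get_ee_rot(),get_time())
E
```

```text
scene {'intrinsics': [[435.583, 0.0, 276.988], [0.0, 435.583, 210.85], [0.0, 0.0, 1.0]], 'T': [[0.611, -0.401, 0.683, 1.278], [0.792, 0.311, -0.526, -0.617], [-0.001, 0.862, 0.507, 0.703], [0.0, 0.0, 0.0, 1.0]]}
side {'intrinsics': [[398.747, 0.0, 275.285], [0.0, 398.747, 208.595], [0.0, 0.0, 1.0]], 'T': [[-0.877, 0.257, -0.406, 0.037], [-0.48, -0.466, 0.743, 0.768], [0.002, 0.847, 0.532, 0.605], [0.0, 0.0, 0.0, 1.0]]}
{'intrinsics': array([[369.00459285,   0.        , 276.20394638],
       [  0.        , 369.00459285, 208.52374763],
       [  0.        ,   0.        ,   1.        ]]), 'tool_from_camera': array([[ 9.99999729e-01,  2.43730571e-04,  6.94210887e-04,
        -1.18905367e-03],
       [ 4.07449265e-04, -9.69095830e-01, -2.46684225e-01,
        -6.72410265e-02],
       [ 6.12632389e-04,  2.46684441e-01, -9.69095667e-01,
        -1.62595348e-01],
       [ 0.00000000e+00,  0.00000000e+00,  0.00000000e+00,
         1.00000000e+00]])} [-3.71949250e-04  8.43514540e-01 -5.37105914e-01 -5.64844552e-04] 0.1
```

View pics/s0.png

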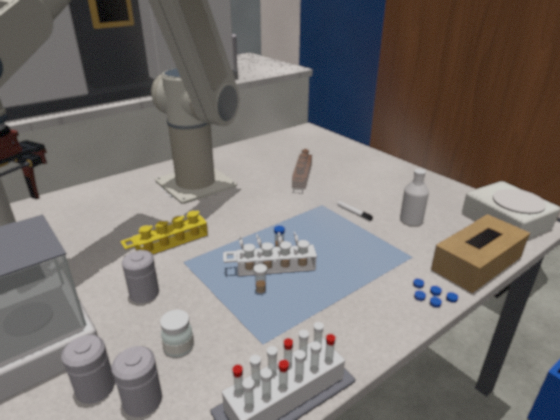

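View pics/d0.png

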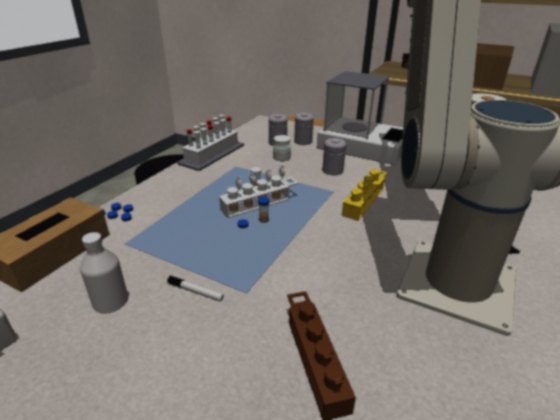

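The white rack on the blue mat is at scene (270,260) and side (258,195). The yellow rack at scene (165,235) and the brown one at scene (303,168) are look-alikes in the wrong colours. The white rack's tab seems to be at scene (228,258) and side (290,187), so I'll enlarge both views to confirm.

Run:
```python
from h import *
a=cv2.imread('pics/s0.png');b=cv2.imread('pics/d0.png')
A=cv2.resize(a[215:305,210:330],None,fx=6,fy=6,interpolation=cv2.INTER_CUBIC)[:290*2]
B=cv2.resize(b[155:240,205:315],None,fx=6,fy=6,interpolation=cv2.INTER_CUBIC)
cv2.imwrite('pics/c1.png',A);cv2.imwrite('pics/c2.png',B)
for n,u,v in(('scene',228,258),('scene',315,258),('side',292,186),('side',222,200)):print(n,onplane(n,u,v,.045))
```

```text
scene [ 0.50220622 -0.17570957  0.045     ]
scene [ 0.63623319 -0.002626    0.045     ]
side [ 0.48079823 -0.14545492  0.045     ]
side [0.61289015 0.01750813 0.045     ]
```

View pics/c1.png

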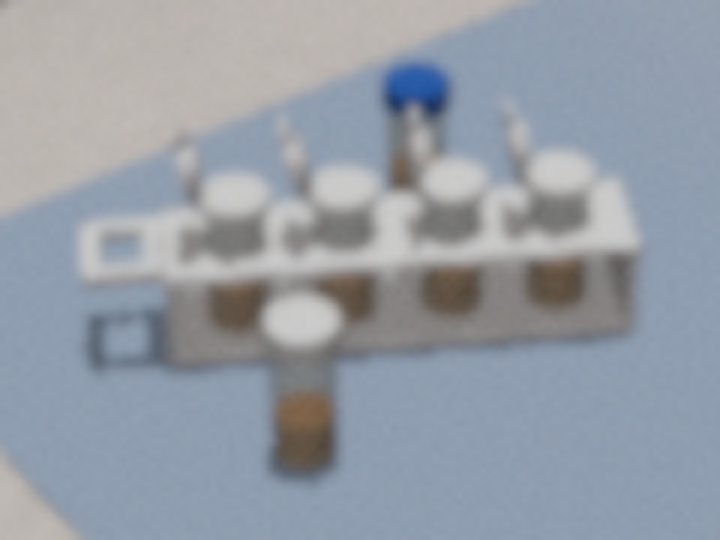

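View pics/c2.png

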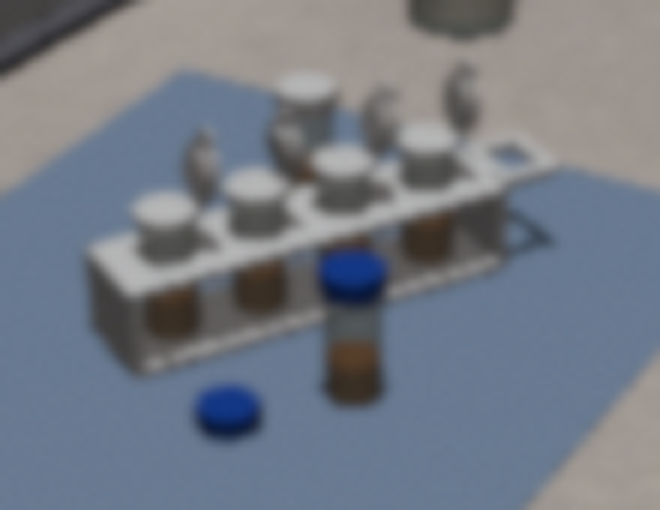

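Confirmed: a white rack with four open lids. The tab is at scene crop (120,245) and side crop (515,160), and the first vial is at scene crop (236,192). Next I'll measure the vial mouths (z=70 mm) and the plate corners in both views.

Run:
```python
from h import *
S=[(236,192),(345,187),(454,182),(560,172)];D=[(428,140),(343,165),(254,190),(165,214)]
x=np.array([-69,-23,23,69])/1000
S=[(210+(u+.5)/6-.5,215+(v+.5)/6-.5) for u,v in S];D=[(205+(u+.5)/6-.5,155+(v+.5)/6-.5) for u,v in D]
P=np.array([onplane('scene',*s,.07) for s in S]);Q=np.array([onplane('side',*s,.07) for s in D])
def tri(a,b):
    (o1,d1),(o2,d2)=a,b;t=np.linalg.lstsq(np.c_[d1,-d2],o2-o1,rcond=None)[0];p,q=o1+t[0]*d1,o2+t[1]*d2
    return (p+q)/2,np.linalg.norm(p-q)
for s,d,p,q in zip(S,D,P,Q):print(p[:2].round(4),q[:2].round(4),tri(ray('scene',*s),ray('side',*d)))
for n,R in(('sc',P),('si',Q),('avg',(P+Q)/2)):
    k=np.polyfit(x,R[:,:2],1);print(n,'centre',k[1].round(4),'scale',np.hypot(*k[0]).round(3),'yaw',np.arctan2(k[0][1],k[0][0]).round(4))
c=lambda u,v:(210+(u+.5)/6-.5,215+(v+.5)/6-.5); e=lambda u,v:(205+(u+.5)/6-.5,155+(v+.5)/6-.5)
print('tab scene',[onplane('scene',*c(*t),.047)[:2].round(4) for t in((80,222),(82,278),(622,180),(640,242))])
print('tab side',[onplane('side',*e(*t),.047)[:2].round(4) for t in((532,134),(557,158),(88,245),(128,292))])
```

```text
[ 0.5232 -0.1253] [ 0.523  -0.1253] (array([ 0.52309257, -0.12531422,  0.06994703]), np.float64(9.456622187942694e-05))
[ 0.5483 -0.087 ] [ 0.546  -0.0839] (array([ 0.54704684, -0.0859886 ,  0.06880151]), np.float64(0.00029277567431601096))
[ 0.5735 -0.0485] [ 0.5697 -0.0432] (array([ 0.57154231, -0.04658044,  0.06797329]), np.float64(0.0006547528755730235))
[ 0.5952 -0.0084] [ 0.5931 -0.0047] (array([ 0.59419242, -0.00694779,  0.06868713]), np.float64(0.0008358758457197314))
sc centre [ 0.56   -0.0673] scale 0.996 yaw 1.016
si centre [ 0.5579 -0.0643] scale 1.012 yaw 1.0446
avg centre [ 0.559  -0.0658] scale 1.004 yaw 1.0304
tab scene [array([ 0.4733, -0.1727]), array([ 0.5076, -0.1928]), array([0.5917, 0.0311]), array([0.6304, 0.0067])]
tab side [array([ 0.5013, -0.1945]), array([ 0.4791, -0.1777]), array([0.6319, 0.0035]), array([0.5918, 0.0291])]
```

The two views agree: centre (0.559, -0.066), yaw 1.03, and a pitch scale of 1.00. The measured tab end (0.490, -0.184) fits the predicted (0.490, -0.181). I'll do lid 1 now: fingers shut, jaw axis across the rack, guarded press at the end.

```bash
cat >> h.py <<'E'
C=np.array([.559,-.066]);yaw=1.0304
def W(x,z): return [C[0]+x*np.cos(yaw),C[1]+x*np.sin(yaw),z]
a=(yaw-np.pi/2)/2; Q=[0,np.cos(a),np.sin(a),0]
HALF=.010  # fingertip half extent along travel
def F(x,z,v=.06,f=None): return movel(W(x-HALF,z),v=v,until_force=f)
def shut(h):
    print('push',F(h+.005,.092,.05,8)); print('down',F(h+.026,.0765,.04,8))
    r=F(h+.026,.0735,.015,3); print('press',r,np.round(get_tcp_pos(),4),np.round(get_ft_force(),2),get_time())
    F(h+.025,.095,.06)
E
python3 - <<'E'
from h import *
command_gripper(0.0)
move_pose(W(-.15,.2),Q); print(np.round(get_joint_pos(),2),get_time(),get_ft_force())
F(-.115,.097,.1)
h=-.084
shut(h)
snap('scene','s1.png');snap('side','d1.png');print(get_time(),np.round(get_ft_force(),2))
a=cv2.imread('pics/s1.png');b=cv2.imread('pics/d1.png')
A=cv2.resize(a[205:295,210:330],(400,300),interpolation=cv2.INTER_CUBIC)
B=cv2.resize(b[150:240,200:320],(400,300),interpolation=cv2.INTER_CUBIC)
cv2.imwrite('pics/c3.png',np.hstack([A,B]))
E
```

```text
[-0.41  0.3   1.88 -0.    0.96  0.13] 3.025 [ 0.44086028 -0.28064216  0.62924535]
push False
down False
press True [ 0.5243 -0.1244  0.0743] [-0.36  0.62  6.15] 6.1583
6.7667 [-0.09 -0.36 -0.4 ]
```

View pics/c3.png

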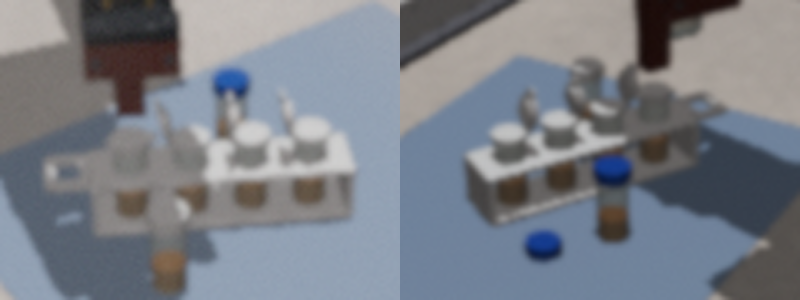

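The finger is over vial 1 (crop 130,110). Lid 1 no longer stands up in either view, lid 2 is still open (163,120), and press contact came at z=0.0743, which matches the 74 mm shut lid top. Carrying on with the others.

Run:
```python
from h import *
for h in(-.038,.008,.054): shut(h)
F(.06,.2,.15)
move_pose(W(-.3,.25),Q)
a=snap('scene','s2.png')[:,:,::-1];b=snap('side','d2.png')[:,:,::-1];print(get_time(),np.round(get_ft_force(),2))
A=cv2.resize(a[205:295,210:330],(400,300),interpolation=cv2.INTER_CUBIC)
B=cv2.resize(b[150:240,200:320],(400,300),interpolation=cv2.INTER_CUBIC)
cv2.imwrite('pics/c4.png',np.hstack([A,B]))
```

```text
push False
down False
press True [ 0.548  -0.085   0.0743] [-1.07  1.63  6.52] 8.4917
push False
down False
press True [ 0.5717 -0.0455  0.0743] [-1.58  0.78  5.47] 10.725
push False
down False
press True [ 0.5953 -0.006   0.0743] [-1.28  0.4   5.98] 12.9583
15.75 [-0.19  0.26  0.03]
```

View pics/c4.png

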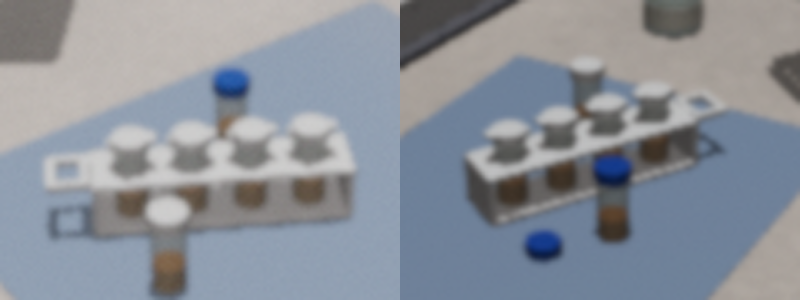

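All four lids lie flat with their lips showing, none upright in either view, and the hand is clear. I'll check numerically for shifts, then hand in.

Run:
```python
from h import *
for n,(r0,r1,c0,c1) in(('s',(245,280,220,325)),('d',(185,235,215,300))):
    p,q=[cv2.cvtColor(cv2.imread(f'pics/{n}{i}.png'),cv2.COLOR_BGR2GRAY)[r0:r1,c0:c1].astype(np.float32) for i in(0,2)]
    print(n,'shift px',cv2.phaseCorrelate(p,q,cv2.createHanningWindow(p.shape[::-1],cv2.CV_32F)))
print(np.round(get_tcp_pos(),3)); job_done(); print(get_time())
```

```text
s shift px ((0.191353428766881, -0.11524919100346409), 0.7666047232631793)
d shift px ((0.005767411905637232, 0.07048689018031595), 0.8439554735819499)
[ 0.405 -0.322  0.25 ]
the job is handed in; nothing more can be done
the job is handed in; nothing more can be done
```

I shut all four lids in order, from the tab end to the plain end, and handed the job in with the hand clear. Motion ended at about 15.8 s of the 42 s allowed; `job_done` gives no verdict.

I pushed each lid over with the shut fingertips, then pressed it lightly until contact.

**Last checks:**
- **Lids:** every press met contact at 74.3 mm, against 74 mm for a shut lid. The reading was 5.5 to 6.5 N each time, above my 3 N stop setting but far below the 40 N limit. In the last pictures from both cameras all four lids lie flat.
- **Rack:** it shifted by 0.2 px or less in both views, well under 1 mm.
- **Bystanders:** the vials and cap beside the rack look unmoved in those pictures. I did not measure the bystanders one by one; the path stayed clear of them.

No check failed. My only measurement disagreement was early on: the two cameras differed by up to about 6 mm on the third vial's position, so I used their average.

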